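# Dry fit of a relief fragment

## Task

Clear the two plaster lumps out of the broken bed in the marble relief slab and drop them in the steel bin. Then take the marble fragment from its padded tray by its raised carved forearm, lift it over the jars and carvings, and finish while still holding it level and motionless about 10 mm above the slab's face, squarely over the bed and the same way round (nose over nose), as a trial before gluing. The fragment must not touch the slab at any moment, is not put down, and the jars stay standing where they are.

Things in the scene. Friction and masses are not known exactly. Their poses are not given: they have to be found in the camera images.
- slab: fixed white marble relief slab lying face up on battens, 280 (x) by 220 (y) mm, face 45 mm above the bench. Origin: centre of its underside, at bench height; x along its long side. Mouldings rise 20 mm above the face along both long edges (y beyond 92 mm either way); carved figures rise 20 mm at both short ends (x from 97 to 133 mm either way). The bed is a recess in its middle
- bed (a point): middle of the bed at the height of the slab's face (45 mm above the bench), straight above the slab's origin; axes as the slab's. The bed is a T-shaped recess with grey old mortar on its floor, 10 mm deep, 110 mm long in x: wide part 74 mm wide (y) from x = -55 to +3 mm, nose 48 mm wide from x = +3 to +55 mm
- bed_nose (a point): the nose end of the bed, 55 mm in +x of the slab from point bed, at face height
- fragment: loose white marble T-shaped fragment, 0.3 to 0.55 kg, shaped as the bed, 3 mm smaller all round: 104 mm long (x), 22 mm thick; wide part 68 mm wide (y) at x = -52 to 0 mm, nose 42 mm wide at x = 0 to +52 mm. A flat-sided carved forearm, the grip, stands on it. Starts lying in the tray. Origin: middle of its length, on its underside; x towards the nose, z up
- fragment_nose (a point): middle of the fragment's nose end, at its underside, 52 mm in +x from its origin
- fragment_grip (a point): grip point inside the carved forearm, 44 mm above the fragment's underside, 6 mm in -x of its origin, near the balance point. The forearm is 24 mm wide (y), 56 mm long (x), solid from 22 to 58 mm above the underside (its rounded look goes to 65 mm). Fingers close along the fragment's y; axes as the fragment's
- tray: fixed shallow white tray with a grey pad, 170 (x) by 150 (y) mm, rim 28 mm high, pad surface 8 mm above the bench; on one side of the slab (left or right, it varies). Origin: centre of its underside
- bin: fixed open dark steel bin, 170 (x) by 150 (y) mm, 90 mm high, walls 4 mm; on the other side of the slab. Origin: centre of its underside, z up
- lump_a: loose lump of old plaster in the wide part of the bed, 30 (x) by 24 (y) by 31 mm high, about 25 g; flat sides 24 mm apart in its y, the lower 26 mm full width. Rests on the bed's floor (35 mm above the bench), so it stands 21 mm above the slab's face. Origin: centre of its underside
- lump_b: loose lump of old plaster in the nose of the bed, 34 (x) by 20 (y) by 29 mm high, about 22 g; flat sides 20 mm apart in its y, the lower 24 mm full width. Rests on the bed's floor, stands 19 mm above the slab's face. Origin: centre of its underside
- jar_a: white plastic screw jar with a black lid, 52 mm across, 85 mm tall, beside the slab's +y edge, near its -x end. Loose; not part of the job, leave it standing. Origin: centre of its underside, z up
- jar_b: white plastic screw jar with a black lid, 46 mm across, 70 mm tall, beside the slab's +y edge, near its +x end. Loose; not part of the job, leave it standing. Origin: centre of its underside, z up
- jar_c: white plastic screw jar with a black lid, 48 mm across, 75 mm tall, beside the slab's -y edge, near its -x end. Loose; not part of the job, leave it standing. Origin: centre of its underside, z up
- jar_d: white plastic screw jar with a black lid, 52 mm across, 85 mm tall, beside the slab's -y edge, near its +x end. Loose; not part of the job, leave it standing. Origin: centre of its underside, z up

How it is judged (in metres and radians):
On the way, in this order (a step that is already met when the one before it is completed fails the run):
1. both plaster lumps lie in the bin, let go (x of lump_a in the frame of bin between -0.078 and 0.078 m and y of lump_a in the frame of bin between -0.068 and 0.068 m and z of each of lump_a, lump_b in the frame of bin below 0.075 m and contact force between each of lump_a, lump_b and the fingers below 0.1 N and linear speed of each of lump_a, lump_b below 0.05 m/s and x of lump_b in the frame of bin between -0.078 and 0.078 m and y of lump_b in the frame of bin between -0.068 and 0.068 m), for 0.2 s.
2. the fragment has been lifted out of the tray (height (world z) of fragment above 0.05 m and contact force between fragment and the fingers above 1 N), for 0.2 s.
At the end, for the whole second after the job is handed in: Both lumps lie let go in the bin. The fragment is held by the fingers, still (under 20 mm/s), its underside 3 to 18 mm above the slab's face, its origin within 8 mm of the bed's middle in plan, turned within 0.12 rad of the slab and nose over nose, tilted less than 0.10 rad, not touching the slab (all of step 1 and z of fragment in the frame of bed between 0.003 and 0.018 m and horizontal distance between fragment and bed below 0.008 m and angle between the x axis of fragment and the x axis of slab, either way round below 0.12 rad and horizontal distance between fragment_nose and bed_nose below 0.025 m and angle between fragment's own z axis and vertical below 0.1 rad and contact force between fragment and slab below 0.1 N and contact force between fragment and the fingers above 1 N and linear speed of fragment below 0.02 m/s); the arm keeps its last pose, push and grip.
It fails at once if the fragment touches the slab (contact force between fragment and slab above 0.3 N).
It fails at once if jar_a is pushed away (over 25 mm) or tipped (over 0.4 rad) (distance of jar_a from where it was at the start of the episode above 0.025 m or angle between jar_a's own z axis and vertical above 0.4 rad).
It fails at once if jar_b is pushed away (over 25 mm) or tipped (over 0.4 rad) (distance of jar_b from where it was at the start of the episode above 0.025 m or angle between jar_b's own z axis and vertical above 0.4 rad).
It fails at once if jar_c is pushed away (over 25 mm) or tipped (over 0.4 rad) (distance of jar_c from where it was at the start of the episode above 0.025 m or angle between jar_c's own z axis and vertical above 0.4 rad).
It fails at once if jar_d is pushed away (over 25 mm) or tipped (over 0.4 rad) (distance of jar_d from where it was at the start of the episode above 0.025 m or angle between jar_d's own z axis and vertical above 0.4 rad).
It also fails if it takes over 72 s, if anything falls off the work surface, if the arm or the gripper's body presses on something with over 40 N, if the wrist force passes 120 N, or if a joint passes its speed limit or range.

## Robot

A 6-joint arm with a two-finger parallel gripper is mounted at the origin on the work surface. World frame = base frame: x ahead of the robot, y to its left, z up, the work surface at z = 0. Lengths are in m, angles in degrees, forces in N, time in s.
With the tool pointing down it reaches from about 0.3 to 0.85 m from the base axis. Payload 4.2 kg.
Tool frame: the origin (TCP) lies at the centre of the arm's flange, where the gripper is bolted on; the fingertips stand 191 mm ahead of it and the grasp point (between the pads) lies 172 mm ahead of it; z points along the fingers, y is the line along which they close (so a half turn about z gives the same grasp; the last joint's range is limited). The gripper opens to 91 mm and grips with 3 to 60 N. Pads are 32 mm wide; open, the fingers measure 118 mm over their backs; the gripper's body (76 mm by 178 mm) begins 60 mm behind the grasp point.
Start: joints at [-67.666, 18.312, 89.639, -0, 72.044, -1.146], TCP at [0.229, -0.527, 0.405] pointing down, gripper open.
Joint ranges: [-177.97, 177.97], [-48.28, 115.42], [12.27, 149.76], [-77.06, 257.06], [2.81, 150.46], [-146.56, 146.56]. Speed limits (degrees/s): [147.25, 147.25, 180, 180, 180, 180].

## Interface

Orientations are given as a 3x3 rotation matrix whose columns are the frame's x, y, z axes.
In Python, from station import robot, kinematics, read_state, optics gives the robot as it stands. The module is installed in compiled form; this text tells all that it offers. Calls block until the motion is done:
- robot.reach(position, orientation): joint-space move of the TCP to a pose.
- robot.servo_line(position, rot=None, vel=0.15, contact_N=None): straight line of the TCP; rot=None keeps the orientation; vel is the mean speed in m/s. With contact_N (N) it stops when the force on the tool has changed by that much, and returns True; else False.
- robot.move_j(angles): joint-space move.
- robot.move_gripper(opening, grasp_force=None): finger opening in m; grasp_force is the grip in N (None keeps the last); returns when the fingers have stopped.
- robot.wait(seconds).
- kinematics.inverse_kinematics(position, orientation): joint angles nearest the present ones, or None.
- read_state(): the state.
- optics.capture(name): name is "scene" or "top" or "wrist"; returns (picture, depth): 480x640x3 uint8, blue, green, red; 480x640 float32, m along the optical axis (not along the pixel's ray), 0 where there is no reading.
- optics.camera_info(name): a dict with "K" (3x3 intrinsics, pixels), "R" (3x3) and "t" (3): a world point X has camera coordinates R X + t. Camera axes: x right, y down, z forward; pixel columns grow to the right and rows downward; lengths in m; the calibration is good to about 2 mm. A picture is of the moment at which its call begins: read the wrist's pose just before it. camera_info takes no time and is no camera call; for the wrist camera it gives the pose at the moment of the call.
A pose or a line that the arm cannot do raises robot.PlanningError and nothing moves.
- robot.finish_job(): hands the job in; it is judged then, once.
The state is a dict: "time": time; "joints": joint angles; "qvel": joint speeds; "effort": joint torques, N m; "ee_pos": TCP position; "tool_rot": TCP orientation; "force": force on the tool from outside, world axes, zero at the start; "ft_torque": the same for the moment, N m; "opening": finger opening in m; "finger_force": force on a finger pad.
Only numpy, scipy, OpenCV 4.12 (cv2) and the standard library are available. Lean on these libraries where they do the work, as an engineer would, in place of code of your own. Each camera call takes 0.05 s, during which the arm holds its last target. There are 200 camera calls.

## Working session

There is one attempt and no reset: what is moved stays moved. The work goes in short steps, each a Python script; the robot and the scene stay as the last script left them, time stands still between calls to the robot, and variables do not carry over. Pictures are saved under pics/ and viewed, at most 10 in all, crops included, and the job is handed in when it is done.

```bash
mkdir -p pics
python3 - <<'E'
from station import robot, kinematics, read_state, optics
import cv2, numpy as np
s=read_state(); print(s['time'],s['ee_pos'],s['opening'],s['tool_rot'])
for n in ['top','scene']:
    p,d=optics.capture(n); cv2.imwrite(f'pics/{n}0.png',p); np.save(f'pics/{n}0.npy',d)
    c=optics.camera_info(n); print(n,c); np.savez(f'pics/{n}0.npz',**c)
E
```

```text
0.0 [ 0.22903753 -0.52723547  0.40393866] 0.09128606676046873 [[ 9.17183982e-01  3.98463424e-01 -6.66080020e-04]
 [ 3.98463980e-01 -9.17182642e-01  1.56740461e-03]
 [ 1.36363737e-05 -1.70300729e-03 -9.99998550e-01]]
top {'K': array([[577.47731072,   0.        , 313.06834796],
       [  0.        , 577.47731072, 241.09269113],
       [  0.        ,   0.        ,   1.        ]]), 'R': array([[-0.00642766, -0.99986214, -0.01530964],
       [-0.99789696,  0.00740105, -0.06439631],
       [ 0.06450074,  0.01486352, -0.99780696]]), 't': array([0.0294484 , 0.57129272, 1.16151429])}
scene {'K': array([[434.34834601,   0.        , 317.44334005],
       [  0.        , 434.34834601, 248.92087534],
       [  0.        ,   0.        ,   1.        ]]), 'R': array([[-0.83964607,  0.54302237, -0.0110084 ],
       [ 0.4549319 ,  0.69207549, -0.56041814],
       [-0.29670094, -0.47556096, -0.82813666]]), 't': array([ 0.47734145, -0.21325765,  1.04168314])}
```

View pics/top0.png

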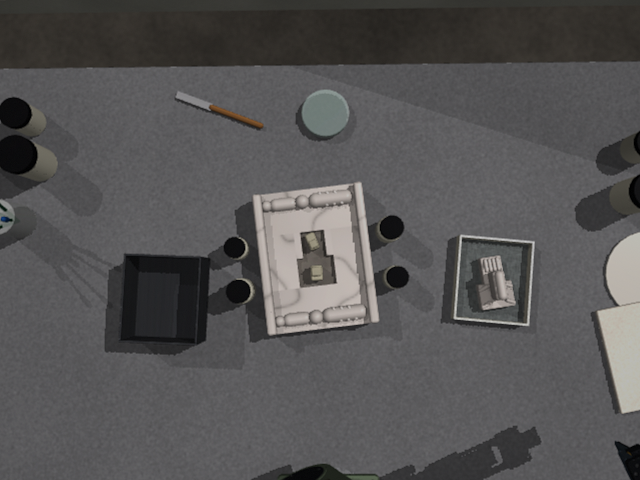

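The top view shows the slab at about (317,258) with its nose towards the top of the image (+x world). The bin is on the left at (165,300), the tray on the right at (495,282), and the lumps at (311,240) and (317,272). The jars are at (235,248), (240,290), (390,228) and (397,277).

```bash
cat > vis.py <<'E'
import numpy as np, cv2
def cloud(d,c):
    v,u=np.mgrid[:d.shape[0],:d.shape[1]]
    P=np.stack([(u-c['K'][0,2])/c['K'][0,0]*d,(v-c['K'][1,2])/c['K'][1,1]*d,d],-1)
    return (P-c['t'])@c['R']
def grid(P,d,x0,x1,y0,y1,res=0.001):
    "max-height map; rows=x, cols=y"
    m=(d>0)&(P[...,0]>x0)&(P[...,0]<x1)&(P[...,1]>y0)&(P[...,1]<y1)
    return P[m]
def rect(pts):
    (cx,cy),(w,h),a=cv2.minAreaRect((pts[:,:2]*1000).astype(np.float32))
    return np.round([cx,cy,w,h,a],1)
def comp(mask,P,zmin,zmax,minpx=8):
    n,l,s,_=cv2.connectedComponentsWithStats((mask&(P[...,2]>zmin)&(P[...,2]<zmax)).astype(np.uint8))
    return [P[l==i] for i in range(1,n) if s[i,4]>=minpx]
E
python3 - <<'E'
from vis import *
c=np.load('pics/top0.npz'); d=np.load('pics/top0.npy'); P=cloud(d,c)
ok=d>0; ok[:170]=0; ok[345:]=0; ok[:,:110]=0; ok[:,550:]=0
for nm,a,b in [('bench',-1,.012),('slab+',.035,.2),('hi',.075,.2),('lo',.012,.035)]:
    if nm=='bench': print('bench z',np.median(P[ok&(P[...,2]<.01)][:,2])); continue
    for q in comp(ok,P,a,b,25): print(nm,len(q),rect(q),'z',np.round(np.percentile(q[:,2],[5,50,95])*1000,1), 'mean',np.round(q.mean(0)*1000,1))
p=cv2.imread('pics/top0.png'); 
a=cv2.resize(p[175:345,245:385],None,fx=3.4,fy=3.4,interpolation=cv2.INTER_CUBIC); b=cv2.resize(p[228:332,448:540],(320,362),interpolation=cv2.INTER_CUBIC)
o=np.zeros((a.shape[0],a.shape[1]+320,3),np.uint8);o[:,:a.shape[1]]=a;o[:362,a.shape[1]:]=b;cv2.imwrite('pics/crop0.png',o);print(o.shape)
E
```

```text
bench z 0.0003750528513411747
slab+ 15039 [535.7  21.2 280.9 220.3   6.5] z [39.5 46.4 65.7] mean [534.5  21.1  50.2]
slab+ 574 [ 591.5 -127.1   49.    48.1   88.8] z [52.  84.  88.2] mean [ 590.9 -124.9   78.8]
slab+ 433 [556.7 178.1  42.6  43.1  38.6] z [40.  69.2 73.6] mean [556.1 177.   65.1]
slab+ 2179 [457.6 318.5 152.  170.2  87.4] z [39.  74.2 91.7] mean [451.5 326.9  70.6]
slab+ 482 [ 483.6 -343.9   78.7   37.6    8.2] z [36.5 66.5 74.3] mean [ 479.8 -335.6   62.6]
slab+ 471 [ 497.2 -137.2   43.3   43.8   89.3] z [44.2 74.2 78.1] mean [ 497.1 -136.    70. ]
slab+ 576 [471.5 167.7  48.8  48.2  54. ] z [51.9 84.1 87.7] mean [471.7 166.2  78.9]
hi 460 [ 592.6 -128.1   44.9   45.1   44.3] z [80.8 84.7 88.4] mean [ 592.7 -127.4   84.7]
hi 1062 [457.6 318.6 151.9 170.2  87.4] z [76.8 88.1 92.7] mean [454.8 323.8  86.7]
hi 188 [ 496.9 -138.1   38.5   40.7   11. ] z [75.2 76.5 78.7] mean [ 496.8 -138.7   76.7]
hi 464 [471.2 169.7  46.3  44.2  89.6] z [81.1 84.7 87.9] mean [471.4 169.2  84.7]
lo 26 [ 580.7 -110.6   38.9    9.8   35.5] z [12.3 24.4 32.5] mean [ 578.9 -110.6   24.2]
lo
[... 235 characters left out ...]
[551.5 160.8  23.6]
lo 992 [ 484.  -338.   111.8   69.2    8.4] z [16.4 30.3 34.1] mean [ 477.9 -332.9   29.2]
lo 376 [428.6 366.7 207.  101.9  35.4] z [13.  23.4 33.6] mean [443.  376.4  23.5]
lo 183 [454.4 243.6   2.  168.   87.1] z [13.5 23.3 33.8] mean [452.6 243.8  23.3]
lo 31 [525.1  -2.5  24.1  10.1  89.6] z [32.2 33.4 34.8] mean [524.8  -2.6  33.4]
lo 27 [514.9  -3.    9.9  18.   26.2] z [31.8 33.9 34.8] mean [513.7  -2.3  33.6]
lo 61 [497.  -11.3  18.1  26.1  89.6] z [31.1 33.5 34.9] mean [495.9 -11.7  33.3]
lo 25 [492.    5.1   8.8  20.4  81.4] z [30.9 33.3 34.7] mean [491.3   4.7  33.2]
lo 31 [473.1 149.1  40.7  10.    4.7] z [13.  22.5 34.5] mean [473.1 147.2  24.2]
(578, 796, 3)
```

View pics/crop0.png

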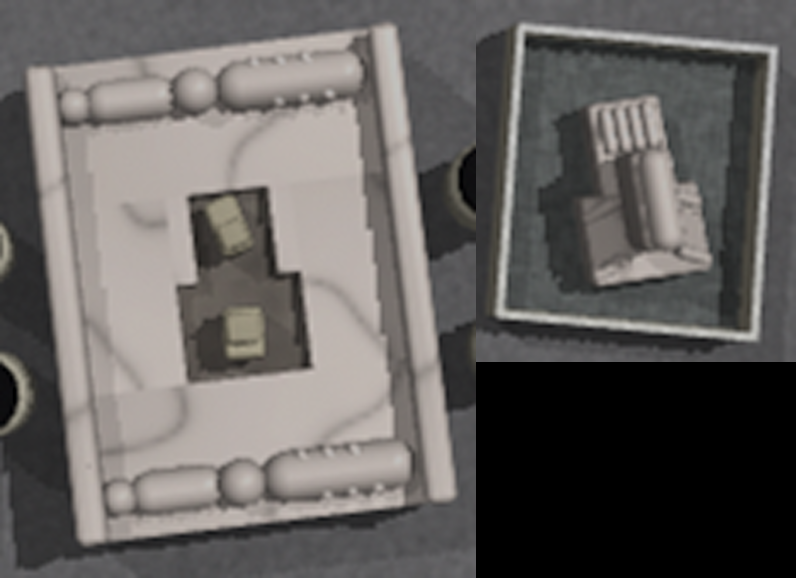

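The zoomed crop shows the slab yawed about +6.5° with its nose up. Lump_b sits in the nose, turned about 20°, and lump_a is in the wide part, nearly square. The fragment lies in the tray with its nose up and its forearm slightly turned. Next I'll refine with the wrist camera over the tray and then the bed.

```bash
cat > rob.py <<'E'
from station import robot, kinematics, read_state, optics
import numpy as np
def R(deg):
    a=np.radians(deg); c,s=np.cos(a),np.sin(a)
    return np.array([[c,s,0],[s,-c,0],[0,0,-1.]])
def snap(n,tag):
    import cv2
    c=optics.camera_info(n); p,d=optics.capture(n)
    cv2.imwrite(f'pics/{tag}.png',p); np.save(f'pics/{tag}.npy',d); np.savez(f'pics/{tag}.npz',**c)
    return p,d,c
E
python3 - <<'E'
from rob import *; from vis import *
for tag,x,y,a in [('wf',.484,-.34,8.3),('wb',.5357,.0212,6.5)]:
    robot.reach([x,y,.405],R(a)); robot.wait(.3)
    p,d,c=snap('wrist',tag); s=read_state()
    P=cloud(d,c); print(tag,s['time'],s['ee_pos'],'cam',-c['R'].T@c['t'],'K',c['K'][0,0])
    ok=d>0
    for a_,b in ([(.024,.034),(.045,.1)] if tag=='wf' else [(.0495,.1),(.02,.04)]):
        for q in comp(ok,P,a_,b,300): print(a_,len(q),rect(q),'z',np.round(np.percentile(q[:,2],[5,50,95])*1000,1))
import cv2
o=np.hstack([cv2.resize(cv2.imread(f'pics/{t}.png'),(400,300)) for t in('wf','wb')]);cv2.imwrite('pics/wr.png',o)
E
```

```text
wf 1.6583 [ 0.48357842 -0.34053479  0.40504474] cam [ 0.55046668 -0.33036043  0.38417684] K 372.4777741343793
0.024 335 [ 592.3 -142.4   20.4   50.2   81.2] z [24.6 29.3 33.5]
0.024 611 [ 650.8 -594.6   64.4   20.9   19. ] z [24.5 28.7 33.3]
0.024 626 [540.  -87.2  74.4   3.5   6.9] z [24.4 29.3 33.5]
0.024 3037 [ 491.1 -336.1  150.5  170.7   84.3] z [25.  27.1 28.4]
0.024 3937 [ 487.4 -336.3  103.3   68.9    8.7] z [27.7 29.6 33.4]
0.024 432 [443.5 -98.3  66.3   2.8   6.8] z [24.5 29.3 33.6]
0.045 14340 [518.  -94.4  85.  222.2  78.6] z [49.7 63.3 84.7]
0.045 3102 [ 499.4 -138.3   44.3   43.9   67.2] z [47.3 73.7 75.2]
0.045 1706 [ 481.9 -337.    56.6   23.8    8.4] z [60.5 69.2 72.5]
wb 3.375 [0.53579455 0.02064896 0.40496119] cam [0.60306854 0.02871741 0.38408616] K 372.4777741343793
0.0495 4930 [600.7 -71.  175.   19.1   6.6] z [53.7 63.4 65.1]
0.0495 11699 [587.1  39.9 176.2 198.7   6.6] z [52.1 59.4 64.7]
0.0495 3752 [ 594.8 -123.9   48.5   48.6   31.3] z [54.4 83.8 85.3]
0.0495 2204 [558.7 181.2  40.8  41.1  26.5] z [59.6 69.  70.3]
0.0495 861 [570.4  28.9  33.9  20.   22.2] z [54.9 58.4 63.8]
0.0495 3528 [519.9 256.5 100.8  50.1  38.6] z [51.7 72.9 89.3]
0.0495 841 [508.5  20.3  29.6  23.8   5.8] z [55.8 61.5 66. ]
0.0495 2523 [479.  168.5  43.5  40.8  26.7] z [53.7 83.5 85.1]
0.0495 1598 [ 504.1 -139.3   43.1   30.1   62.4] z [51.9 74.  75.3]
0.0495 2331 [417.5  19.7  29.3 196.3   9.8] z [54.6 59.3 64.1]
0.0495 421 [425.4 -90.3  29.9  17.3   8.2] z [54.  63.5 65.2]
0.02 391 [ 594.6 -109.1   18.2   48.9   89.2] z [20.9 30.6 39.2]
0.02 441 [563.  170.4  45.4  22.7  20.7] z [21.2 32.3 39.6]
0.02 5661 [536.3  23.1 109.8  74.3   6.4] z [33.4 34.6 36.1]
0.02 1405 [520.6 265.2 122.6  61.6  42.8] z [20.9 30.  39.1]
0.02 754 [ 546.4 -272.9   17.6   71.9   83.3] z [20.6 26.  28.3]
0.02 408 [488.3 161.2  46.8  15.8  54.5] z [21. 30. 39.]
0.02 321 [ 514.2 -127.    10.2   39.    32.7] z [21.2 30.1 39.1]
```

View pics/wr.png

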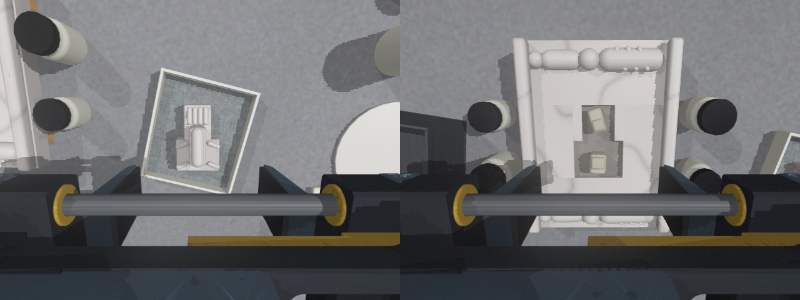

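The wrist views show both targets clearly: the fragment in the tray at about (198,140) and the bed at about (598,140) with both lumps. The fits match the stated sizes. Next I pick the lumps, with the fingertips staying above the slab face.

Run:
```python
from rob import *
H=.36
def st(t): s=read_state(); print(t,round(s['time'],2),np.round(s['ee_pos'],4),round(s['opening'],4),np.round(s['finger_force'],1),np.round(s['force'],1))
bin_=np.array([.4576,.3185])
for nm,x,y,yaw,zt,w,off in [('a',.5085,.0203,5.8,.049,.024,-.03),('b',.5704,.0289,22.2,.048,.020,.03)]:
    robot.move_gripper(.055,20)
    robot.reach([x,y,H],R(yaw))
    robot.servo_line([x,y,zt+.191]); st('down')
    robot.move_gripper(0.,20); st('grip')
    if read_state()['opening']<w-.005: print('missed'); break
    robot.servo_line([x,y,H])
    robot.reach([bin_[0]+off,bin_[1],H],R(0)); st('over bin')
    robot.servo_line([bin_[0]+off,bin_[1],.06+.191])
    robot.move_gripper(.055); 
    robot.servo_line([bin_[0]+off,bin_[1],H]); st('out')
robot.reach([.5357,.0212,.405],R(6.5))
import cv2
p,d,c=snap('top','top1'); q,_,_=snap('scene','sc1')
cv2.imwrite('pics/v1.png',np.hstack([cv2.resize(p[170:350,110:390],(400,257)),cv2.resize(q,(400,257))]))
st('end')
```

```text
down 5.36 [0.5093 0.0203 0.241 ] 0.055 0.0 [ 0.5  0.1 -0. ]
grip 5.94 [0.5085 0.0203 0.2403] 0.0242 20.0 [-0.2 -0.6  3.3]
over bin 8.07 [0.428  0.3179 0.3597] 0.0238 20.0 [-0.2  0.3 -0.8]
out 10.47 [0.4273 0.3183 0.3591] 0.0546 0.0 [-0.3  0.2 -0.1]
down 12.88 [0.5708 0.0292 0.2398] 0.055 0.0 [-0.8 -0.8 -0.2]
grip 13.51 [0.5704 0.0289 0.2392] 0.0197 20.0 [-0.9  0.2  1.9]
over bin 15.62 [0.4879 0.3179 0.3595] 0.0197 20.0 [-0.1 -0.1 -0.7]
out 18.07 [0.4873 0.3183 0.359 ] 0.0548 0.0 [-0.3  0.7  0.3]
end 19.33 [0.5358 0.0223 0.4046] 0.0547 0.0 [ 0.1  0.1 -0.5]
```

View pics/v1.png

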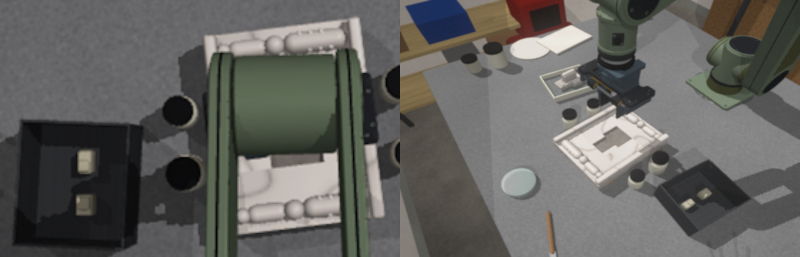

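Both lumps lie in the bin, at about (87,160) and (87,205) in the left panel. The bed is empty and the jars are upright. Next is the fragment.

```bash
cat >> rob.py <<'E'
def st(t): s=read_state(); print(t,round(s['time'],2),np.round(s['ee_pos'],4),round(s['opening'],4),np.round(s['finger_force'],1),np.round(s['force'],1),np.round(s['ft_torque'],2))
E
python3 - <<'E'
from rob import *; from vis import *
p,d,c=snap('wrist','wb2'); P=cloud(d,c)
for q in comp(d>0,P,.02,.04,2500): print('bed',len(q),rect(q))
x,y,yaw=.4817,-.3371,8.5
robot.move_gripper(.055,45)
robot.reach([x,y,.36],R(yaw))
robot.servo_line([x,y,.226],vel=.1); st('down')
robot.move_gripper(0.,45); st('grip')
robot.wait(.2)
if .020<read_state()['opening']<.028:
    robot.servo_line([x,y,.27],vel=.06); robot.wait(.3); st('lift')
    robot.servo_line([x,y,.38],vel=.12)
    g=np.array([.5363,.0231])-.006*np.array([np.cos(np.radians(6.4)),np.sin(np.radians(6.4))])
    robot.servo_line([*g,.38],rot=R(6.4),vel=.15); robot.wait(.4); st('over')
    p,d,c=snap('wrist','wh'); P=cloud(d,c)
    for q in comp(d>0,P,.09,.3,400): print(len(q),rect(q),'z',np.round(np.percentile(q[:,2],[5,50,95])*1000,1))
    snap('scene','sc2'); snap('top','top2')
    import cv2
    cv2.imwrite('pics/v2.png',np.hstack([cv2.resize(cv2.imread(f'pics/{t}.png'),(400,300)) for t in('wh','sc2')]))
E
```

```text
bed 7448 [536.1  23.1 110.1  74.4   6.4]
down 22.46 [ 0.4819 -0.3372  0.2267] 0.0548 0.0 [-0.3 -0.1  0.1] [-0.    0.03 -0.02]
grip 23.04 [ 0.4818 -0.3372  0.2261] 0.0237 45.0 [-0.3 -0.   0.6] [0.09 0.01 0.02]
lift 24.43 [ 0.4817 -0.3371  0.2697] 0.0238 45.0 [ 0.  -0.4 -4.1] [-0.03  0.04 -0.09]
over 28.46 [0.5303 0.0224 0.38  ] 0.0237 45.0 [-0.9 -0.  -4.4] [ 0.   -0.04 -0.01]
68177 [536.4  95.8 297.7 106.6  89.8] z [184.5 283.5 295.7]
550 [529.9 -47.4  37.4   8.4  29.4] z [268.6 277.8 285.2]
```

View pics/v2.png

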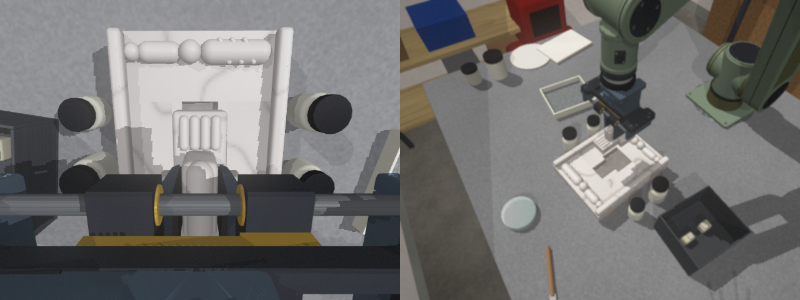

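The fragment is held level with its nose forward, its nose tip at about (200,115) in the wrist panel. The bed's nose end shows just beyond it, and the jars are standing. I'll measure the fragment's nose from this saved frame before going down.

Run:
```python
from vis import *
c=np.load('pics/wh.npz'); d=np.load('pics/wh.npy'); P=cloud(d,c)
a=np.radians(6.4); ex=np.array([np.cos(a),np.sin(a)]); ey=np.array([-ex[1],ex[0]]); bed=np.array([.5362,.0231])
X=(P[...,:2]-bed)@ex; Y=(P[...,:2]-bed)@ey; Z=P[...,2]
m=(d>0)&(abs(Y)<.05)&(X>0)&(X<.08)&(Z>.165)&(Z<.195)
print(m.sum(), np.percentile(Z[m],[2,20,50,80,98])*1000)
top=m&(X>.03)
for lo,hi in [(.025,.03),(.03,.035),(.035,.04),(.04,.045)]:
    k=m&(X>lo)&(X<hi); print('Y edges',lo,Y[k].min()*1e3,Y[k].max()*1e3)
print('nose X at Y:',[(y,round(X[m&(abs(Y-y*1e-3)<.002)].max()*1e3,1)) for y in(-16,-8,0,8,16)])
# flattest level: plane fit of the lowest mode
h,e=np.histogram(Z[top],bins=30); z0=e[h.argmax()]; k=top&(abs(Z-z0)<.003)
A=np.c_[X[k],Y[k],np.ones(k.sum())]; print('plane',z0,np.linalg.lstsq(A,Z[k],rcond=None)[0],k.sum())
```

```text
6786 [179.94694797 182.62680754 185.28100347 187.30804596 191.67748558]
Y edges 0.025 -20.48300803342465 21.242205283344674
Y edges 0.03 -20.19819410884775 21.080061370691148
Y edges 0.035 -20.594721496387496 21.55342840143957
Y edges 0.04 -20.482927420346005 21.323980431082113
nose X at Y: [(-16, np.float64(51.6)), (-8, np.float64(51.6)), (0, np.float64(51.6)), (8, np.float64(51.6)), (16, np.float64(51.6))]
plane 0.18669773262471165 [-0.07882716  0.00334033  0.18948231] 2702
```

In plan the fragment is within 0.5 mm of target. I'll check whether the −0.079 slope is just the carving by doing the same fit on the image of the fragment flat in the tray.

Run:
```python
from vis import *
for t,o,yaw,zb in [('wf',[.4874,-.3363],8.5,.008),('wh',[.5362,.0231],6.4,.162)]:
    c=np.load(f'pics/{t}.npz'); d=np.load(f'pics/{t}.npy'); P=cloud(d,c)
    a=np.radians(yaw); ex=np.array([np.cos(a),np.sin(a)]); ey=np.array([-ex[1],ex[0]])
    X=(P[...,:2]-o)@ex; Y=(P[...,:2]-o)@ey; Z=P[...,2]-zb
    # median height over a coarse grid of the nose
    print(t); 
    for y0 in (-.018,-.009,0,.009,.018):
        print([round(1e3*np.median(Z[(d>0)&(abs(X-x0)<.0025)&(abs(Y-y0)<.003)&(Z>.01)&(Z<.04)]),1) for x0 in(.025,.03,.035,.04,.045,.049)])
```

```text
wf
[np.float64(20.8), np.float64(20.9), np.float64(21.4), np.float64(21.2), np.float64(21.1), np.float64(20.3)]
[np.float64(24.6), np.float64(24.8), np.float64(24.6), np.float64(24.4), np.float64(24.1), np.float64(21.0)]
[np.float64(24.8), np.float64(24.9), np.float64(24.5), np.float64(24.0), np.float64(23.6), np.float64(21.0)]
[np.float64(25.3), np.float64(25.0), np.float64(25.0), np.float64(24.8), np.float64(23.9), np.float64(20.9)]
[np.float64(20.6), np.float64(20.9), np.float64(21.3), np.float64(21.2), np.float64(21.0), np.float64(20.4)]
wh
[np.float64(20.8), np.float64(21.0), np.float64(20.7), np.float64(20.7), np.float64(20.7), np.float64(20.5)]
[np.float64(24.9), np.float64(25.0), np.float64(24.7), np.float64(24.4), np.float64(23.9), np.float64(20.9)]
[np.float64(24.8), np.float64(24.7), np.float64(24.6), np.float64(24.3), np.float64(23.8), np.float64(20.9)]
[np.float64(24.9), np.float64(24.9), np.float64(24.6), np.float64(24.4), np.float64(23.7), np.float64(20.9)]
[np.float64(20.9), np.float64(21.2), np.float64(21.0), np.float64(21.1), np.float64(20.9), np.float64(20.4)]
```

The profiles match, so the fragment is level and hasn't slipped. Going down to 10 mm above the face, slowly, with a contact guard.

Run:
```python
from rob import *; from vis import *
g=[.5302,.0220]
robot.servo_line([*g,.30],vel=.08)
print('contact',robot.servo_line([*g,.2735],vel=.03,contact_N=3)); robot.wait(.6); st('low')
p,d,c=snap('wrist','wl'); P=cloud(d,c)
a=np.radians(6.4); ex=np.array([np.cos(a),np.sin(a)]); ey=np.array([-ex[1],ex[0]])
X=(P[...,:2]-[.5362,.0231])@ex; Y=(P[...,:2]-[.5362,.0231])@ey; Z=P[...,2]
m=(d>0)&(abs(Y)<.05)&(X>.03)&(X<.08)&(Z>.068)&(Z<.09)
print('nose X',X[m].max(),'Y',Y[m].min(),Y[m].max())
for x0 in(.03,.04,.049): print([round(1e3*np.median(Z[(d>0)&(abs(X-x0)<.0025)&(abs(Y-y0)<.003)]),1) for y0 in(-.018,0,.018)])
f=(d>0)&(abs(Y)<.06)&(X>.065)&(X<.09); print('face z',np.median(Z[f]))
snap('scene','sc3'); import cv2
cv2.imwrite('pics/v3.png',np.hstack([cv2.resize(cv2.imread(f'pics/{t}.png'),(400,300)) for t in('wl','sc3')]))
```

```text
contact False
low 31.39 [0.5302 0.022  0.2735] 0.0237 45.0 [ 0.1  0.1 -4.2] [ 0.05 -0.03 -0.06]
nose X 0.051435425785897215 Y -0.02102101191713488 0.021159892846769047
[np.float64(181.0), np.float64(80.5), np.float64(180.6)]
[np.float64(76.4), np.float64(79.9), np.float64(76.3)]
[np.float64(75.4), np.float64(75.9), np.float64(75.5)]
face z 0.044178245816257226
```

View pics/v3.png

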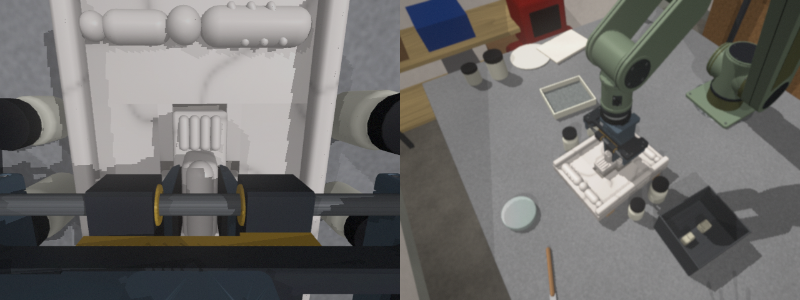

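The fragment is held level about 10 mm above the face. Its nose, at about (200,115), is centred over the bed's nose, both lumps are in the bin and the visible jars are standing.

```bash
python3 -c "
from rob import *
print(robot.finish_job()); st('done')"
```

```text
the job is handed in; nothing more can be done
None
the job is handed in; nothing more can be done
```

The job is handed in (no verdict was returned): both lumps are in the bin, and the fragment is held level and still about 10 mm above the slab's face, nose over nose and within about 1 mm of square over the bed by the wrist camera.

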